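# Tip the drained cutters into their pan

### The arm

A 7-joint arm with a two-finger parallel gripper is mounted at the origin on the work surface. World frame = base frame: x ahead of the robot, y to its left, z up, the work surface at z = 0. Lengths are in m, angles in rad, forces in N, time in s.
With the tool pointing down it reaches from about 0.4 to 0.875 m from the base axis. Payload 6.5 kg.
Tool frame: the origin (TCP) lies at the very end of the fingers, on their centre line; the grasp point (between the pads) lies 19 mm behind it; z points along the fingers, y is the line along which they close (so a half turn about z gives the same grasp; the last joint's range is limited). The gripper opens to 88 mm and grips with 3 to 60 N. Pads are 18 mm wide; open, the fingers measure 123 mm over their backs; the gripper's body (75 mm by 187 mm) begins 45 mm behind the grasp point.
Start: joints at [-1.178, 0.536, -0.004, 1.538, 0.003, 1.067, -0.071], TCP at [0.288, 0.583, 0.239] pointing down, gripper open.
Joint ranges: [-2.7, 2.7], [-0.37, 2.16], [-1.27, 1.26], [0.24, 2.4], [-1.31, 4.45], [0.19, 1.91], [-2.76, 2.76]. Speed limits (rad/s): [2.39, 2.39, 3.14, 3.14, 3.14, 3.14, 3.14].

### API

Orientations are given as a unit quaternion [w, x, y, z].
In Python, from station import * gives the robot as it stands.
- The arm moves only by the tool arm_command, never from a script. Its arguments are lists of equal length, an entry for each row: "dp": the shift along the tool's x, y, z in mm, a list of three; "dr": the turn, a rotation vector about the tool's x, y, z in rad, a list of three. In form: {"dp": [[x, y, z], ...], "dr": [[wx, wy, wz], ...]}. A call has 1 to 12 rows; each row is the pose to reach, as a shift and turn from the pose commanded when the call began, along the tool's axes at that moment; what a row does not reach only later rows make up. A row lasts 1/10 s, in which the tool goes at most 50 mm and 8.59 degrees, less where a joint would pass 70% of its speed; a pose out of reach is approached as far as the arm can. A call with a gripper value outside its range is refused whole. "jaw" is the finger opening in mm, from 0 to 88.1, set as the call begins (left out, the last holds). The fingers move at their own pace and stop on an object; "grip_force" is the grip in N (left out, the last holds). Time passes only in rows, so rows that repeat a pose let the fingers close. It gives the time, the measured TCP pose, the force, the opening and the grip force at its end, in the units of the state.
- get_obs(): the state, without advancing time (a new reading comes with each control period).
- grab_frame(name): name is "scene" or "side" or "wrist"; returns the picture (420x560x3 uint8, red, green, blue); there is no depth.
- get_calibration(name): a dict with "mtx" (3x3 intrinsics, pixels), "D" ([k1, k2, p1, p2, k3] as OpenCV has them; the pictures are not rectified), "R" (3x3) and "t" (3): a world point X has camera coordinates R X + t; the wrist camera has in their place "hand_eye" (4x4, takes a point from camera to tool coordinates, whose origin is the TCP and whose axes are the flange's). Camera axes: x right, y down, z forward; pixel columns grow to the right and rows downward; lengths in m; the calibration is good to about 2 mm. A picture is of the moment at which its call begins: read the wrist's pose just before it. get_calibration takes no time and is no camera call.
- close_job(): hands the job in; it is judged then, once.
The state is a dict: "time_s": time; "joints": joint angles; "dq": joint speeds; "tau": joint torques, N m; "eef_pos": TCP position; "eef_rot": TCP orientation; "wrist_force": force on the tool from outside, world axes, zero at the start; "moment": the same for the moment, N m; "grip_width": opening from 0.0 (shut) to 1.0 (fully open); "grasp_force": force on a finger pad.
Only numpy, scipy, OpenCV 4.12 (cv2) and the standard library are available. Lean on these libraries where they do the work, as an engineer would, in place of code of your own. Each camera call takes 0.05 s, during which the arm holds its last target. There are 200 camera calls.

### The job

The two round brass pastry cutters have drained on the tilting tray with the red handle. Lift the red handle until both cutters slide off into the white pan beyond the tray's hinge, then lower the tray gently back down flat (do not let it drop) and let go. Leave the other tray, the one with the black handle and the square cutters, as it is.

Things in the scene. Friction and masses are not known exactly. Their poses are not given: they have to be found in the camera images.
- red_tray (a joint): Angle (rad) of the aluminium tray with the red handle: 0 = flat (at the start), grows as the handle edge is lifted, stop at 1.25. Tray 150 x 134 mm, 0.3 to 0.42 kg, 26 mm sides on three edges, open at the hinge edge. It falls back if let go (lightly damped hinge). The cutters start to slide at 0.45 to 0.65 rad; 1.0 rad empties it surely.
- red_tray_handle (a point): Middle of the red bar on the tray's free edge, on the bar's axis. Bar 14 mm thick, 90 mm long, parallel to the hinge, held by an arm at each end; free space above and around its middle. Turns with the tray: x from bar towards hinge, y along the bar, z up when flat. With the tray flat it is 120 mm above the table; the hinge axis is 180 mm away along x and 45 mm lower.
- red_stand_pan (a point): Centre of the inner floor (6 mm above the table) of the white open pan beyond the hinge, one with the red tray's fixed stand. Inside 120 (x) by 148 (y) mm, rim 66 mm above the table. Its x axis points level from handle to pan, y along the hinge, z up. The hinge axis is at x = -68 mm, 69 mm above this point.
- cutter_a_center (a point): Centre (half-way up) of one round brass pastry cutter: an open ring 48 mm across, 26 mm high, wall 4 mm, 40 to 85 g, lying flat on the red-handled tray at the start.
- cutter_b_center (a point): Centre of the other round brass pastry cutter, the same as the first.
- black_tray (a joint): Angle (rad) of the other tray: same build, but with a black handle and two square steel cutters on it; it stands beside the first, on either side. 0 = flat, to be left so.

How it is judged:
On the way, in this order (a step that is already met when the one before it is completed fails the run):
1. the red-handled tray is lifted past 0.3 rad (value of joint red_tray above 0.3 rad).
2. both round cutters are in the white pan while the tray is still raised (x of cutter_a_center in the frame of red_stand_pan between -0.064 and 0.064 m and y of cutter_a_center in the frame of red_stand_pan between -0.078 and 0.078 m and z of each of cutter_a_center, cutter_b_center in the frame of red_stand_pan below 0.06 m and x of cutter_b_center in the frame of red_stand_pan between -0.064 and 0.064 m and y of cutter_b_center in the frame of red_stand_pan between -0.078 and 0.078 m and value of joint red_tray above 0.15 rad), for 0.1 s.
At the end, for the whole second after the job is handed in: Both round cutters lie still inside the white pan of the red-handled tray (centres within its walls and below its rim), the red-handled tray is flat again (within 0.05 rad, about 9 mm at the handle) and the black-handled tray is flat (x of cutter_a_center in the frame of red_stand_pan between -0.064 and 0.064 m and y of cutter_a_center in the frame of red_stand_pan between -0.078 and 0.078 m and z of each of cutter_a_center, cutter_b_center in the frame of red_stand_pan below 0.06 m and x of cutter_b_center in the frame of red_stand_pan between -0.064 and 0.064 m and y of cutter_b_center in the frame of red_stand_pan between -0.078 and 0.078 m and value of joint each of red_tray, black_tray below 0.05 rad and linear speed of each of cutter_a, cutter_b below 0.03 m/s); the robot touches nothing.
It fails at once if the red-handled tray is dropped or slammed (falls faster than 1.6 rad/s, about 0.3 m/s at the handle, from more than 0.08 rad) (value of joint red_tray above 0.08 rad and velocity of joint red_tray below -1.6 rad/s).
It fails at once if the black-handled tray is lifted (more than 0.15 rad) (value of joint black_tray above 0.15 rad).
It also fails if it takes over 42 s, if anything falls off the work surface, if the arm or the gripper's body presses on something with over 40 N, if the wrist force passes 120 N, or if a joint passes its speed limit or range.

## Working session

There is one attempt and no reset: what is moved stays moved. The work goes in short steps, Python scripts to look and compute and a tool call to move; the robot and the scene stay as the last step left them, time stands still between calls to the robot, and variables do not carry over. Pictures are saved under pics/ and viewed, at most 10 in all, crops included, and the job is handed in when it is done.

Besides the shell and the picture viewer there is one more tool, called after ">>>" as name(argument=value, ...) on one line, values as JSON. arm_command: Moves the arm, as the interface text tells. Its arguments: {"type":"object","properties":{"dp":{"type":"array","items":{"type":"array","items":{"type":"number"}}},"dr":{"type":"array","items":{"type":"array","items":{"type":"number"}}},"jaw":{"type":"number"},"grip_force":{"type":"number"}},"required":["dp","dr"]}

```bash
mkdir -p pics; python3 - <<'E'
from station import *
import cv2,numpy as np
o=get_obs();print({k:np.round(o[k],3) for k in('time_s','eef_pos','eef_rot','wrist_force')})
ims=[grab_frame(n)[:,:,::-1] for n in("scene","side")]
for n,i in zip(("scene","side"),ims):cv2.imwrite(f"pics/{n}0.png",i)
E
```

```text
{'time_s': np.float64(0.0), 'eef_pos': array([0.288, 0.582, 0.238]), 'eef_rot': array([-0.   ,  0.227,  0.974, -0.001]), 'wrist_force': array([-0.903, -0.628, -0.309])}
```

View pics/scene0.png

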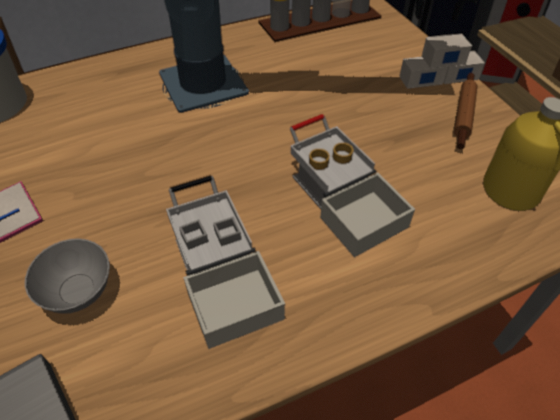

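View pics/side0.png

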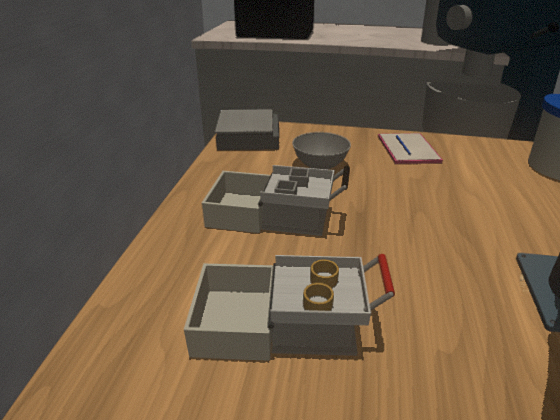

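The scene view shows the red bar at about (309,122), with the pan beyond it at (366,213). The side view shows the bar at about (386,274) and the pan at about (233,310). The black tray is well to one side. Next I'll measure the bar's ends and direction.

```bash
cat > h.py <<'E'
from station import *
import cv2,numpy as np
from scipy.spatial.transform import Rotation as R
def ray(n,uv):
    c=get_calibration(n);Rm=np.array(c["R"]);t=np.array(c["t"]).ravel()
    p=cv2.undistortPoints(np.array([[uv]],float),np.array(c["mtx"]),np.array(c["D"]))[0,0]
    return -Rm.T@t, Rm.T@np.array([p[0],p[1],1])
def onz(n,uv,z):
    o,d=ray(n,uv);return o+d*(z-o[2])/d[2]
def tri(a,b):
    A=0;B=0
    for o,d in(a,b):
        d=d/np.linalg.norm(d);P=np.eye(3)-np.outer(d,d);A=A+P;B=B+P@o
    return np.linalg.solve(A,B)
def redmask(bgr):
    h=cv2.cvtColor(bgr,cv2.COLOR_BGR2HSV)
    return ((((h[...,0]<5)|(h[...,0]>174))&(h[...,1]>190)&(h[...,2]>90))*255).astype(np.uint8)
E
python3 - <<'E'
from h import *
C={}
for n,(x0,x1,y0,y1) in dict(scene=(280,340,105,140),side=(360,410,240,310)).items():
    m=redmask(cv2.imread(f"pics/{n}0.png"));w=np.zeros_like(m);w[y0:y1,x0:x1]=m[y0:y1,x0:x1]
    r=cv2.minAreaRect(cv2.findNonZero(w));b=cv2.boxPoints(r);print(n,cv2.countNonZero(w),r)
    # long-axis ends
    c=np.array(r[0]);v=b[1]-b[0];u=b[2]-b[1];L=v if np.linalg.norm(v)>np.linalg.norm(u) else u
    C[n]=[c-L/2,c,c+L/2]
    E=[onz(n,p,.12) for p in C[n]];print(np.round(E,4),np.linalg.norm(E[2]-E[0]))
print("tri",tri(ray("scene",C["scene"][1]),ray("side",C["side"][1])))
for uv in [(348,204),]:
    pass
# pan rim corners (scene), z=.066
P=[onz("scene",p,.066) for p in[(322,207),(380,179),(411,212),(360,249)]];print(np.round(P,3),np.mean(P,0))
E
```

```text
scene 116 ((307.7068786621094, 121.5172348022461), (3.713906764984131, 31.382511138916016), 68.1985855102539)
[[0.4195 0.0991 0.12  ]
 [0.4145 0.1404 0.12  ]
 [0.4093 0.1828 0.12  ]] 0.08428031801754463
side 199 ((384.8823547363281, 272.5294494628906), (37.83555603027344, 7.276068687438965), 75.96376037597656)
[[0.4223 0.0862 0.12  ]
 [0.4158 0.1329 0.12  ]
 [0.4098 0.1749 0.12  ]] 0.08958493652846661
tri [0.41714548 0.13820446 0.12370776]
[[0.628 0.071 0.066]
 [0.608 0.234 0.066]
 [0.721 0.244 0.066]
 [0.76  0.091 0.066]] [0.67932426 0.16005539 0.066     ]
```

```bash
python3 - <<'E'
from h import *
for n in("scene","side"):
    c=get_calibration(n);Rm=np.array(c["R"]);t=np.array(c["t"]).ravel()
    X=np.array([[0,0,0],[.288,.583,.239],[.288,.583,.0],[.416,.136,.12],[.2,.5,.6]],float)
    print(n,-Rm.T@t,cv2.projectPoints(X,cv2.Rodrigues(Rm)[0],t,np.array(c["mtx"]),np.array(c["D"]))[0].reshape(-1,2).round())
o=get_obs();T=R.from_quat(np.roll(o["eef_rot"],-1));Tm=T.as_matrix();print(Tm.round(3))
b=np.array([.0125,-.089]);b/=np.linalg.norm(b);hx=np.array([-b[1],b[0],0]);print("hx",hx)
yaw=np.arctan2(hx[1],hx[0])-np.arctan2(Tm[1,1],Tm[0,1]);print("yaw world",yaw,"tool",-yaw)
for z in(.239,.20,.12-.012):
  print(z,(Tm.T@(np.array([.416,.137,z])-o["eef_pos"])*1000).round())
print("joints",np.round(o["joints"],3))
w=get_calibration("wrist");print(np.round(w["hand_eye"],3))
E
```

```text
scene [ 1.22088573 -0.30783903  0.89797634] [[ 202.   83.]
 [ 436.   17.]
 [ 418.   89.]
 [ 306.  122.]
 [ 417. -138.]]
side [0.49018226 0.66891263 0.57069404] [[ 581.  295.]
 [ 593.  576.]
 [ 484.  637.]
 [ 385.  274.]
 [-791.  515.]]
[[-0.897  0.443 -0.001]
 [ 0.443  0.897 -0.001]
 [-0.    -0.002 -1.   ]]
hx [0.99028054 0.13908435 0.        ]
yaw world -0.972486898631509 tool 0.972486898631509
0.239 [-312. -342.   -1.]
0.2 [-312. -342.   38.]
0.108 [-312. -342.  130.]
joints [-1.178  0.537 -0.004  1.539  0.003  1.067 -0.071]
[[ 0.    -0.953 -0.303  0.079]
 [ 1.    -0.     0.002 -0.   ]
 [-0.002 -0.303  0.953 -0.145]
 [ 0.     0.     0.     1.   ]]
```

>>> arm_command(dp=[[-15,-16,1],[-40,-44,3],[-70,-77,5],[-103,-113,8],[-136,-149,11],[-169,-185,14],[-202,-221,16],[-235,-257,19],[-265,-290,21],[-290,-318,23],[-306,-335,25],[-312,-342,25]], dr=[[0,0,0.05],[0,0,0.13],[0,0,0.22],[0,0,0.32],[0,0,0.42],[0,0,0.53],[0,0,0.63],[0,0,0.73],[0,0,0.82],[0,0,0.9],[0,0,0.95],[0,0,0.97]], jaw=60)

```text
time_s: 1.3
eef_pos: [0.4163, 0.1355, 0.2135]
eef_rot: [0.0, 0.657, 0.754, -0.0]
wrist_force: [-1.6, 0.8, -0.2]
grip_width: 0.684
grasp_force: 0.0
```

```bash
python3 - <<'E'
from h import *
o=get_obs();f=grab_frame("wrist")[:,:,::-1].copy();cv2.imwrite("pics/w1.png",f)
Tm=R.from_quat(np.roll(o["eef_rot"],-1)).as_matrix();p=np.array(o["eef_pos"])
print(o["time_s"],p,Tm.round(3).tolist(),np.round(o["joints"],2),np.round(o["wrist_force"],2))
c=get_calibration("wrist");H=np.array(c["hand_eye"])
m=redmask(f);n,l,s,_=cv2.connectedComponentsWithStats(m);k=1+np.argmax(s[1:,4]);
r=cv2.minAreaRect(cv2.findNonZero((l==k).astype(np.uint8)));print(s[k],r);b=cv2.boxPoints(r)
L=max((b[1]-b[0],b[2]-b[1]),key=np.linalg.norm)
E=[]
for uv in(r[0]-L/2,np.array(r[0]),r[0]+L/2):
    q=cv2.undistortPoints(np.array([[uv]],float),np.array(c["mtx"]),np.array(c["D"]))[0,0]
    d=Tm@H[:3,:3]@np.array([q[0],q[1],1]);O=p+Tm@H[:3,3];E.append(O+d*(.122-O[2])/d[2])
E=np.array(E);print(E.round(4),np.linalg.norm(E[2]-E[0]));print("tool",(Tm.T@(E-p).T).T.round(4))
E
```

```text
1.3 [0.41630511 0.13550113 0.21349141] [[-0.137, 0.991, -0.0], [0.991, 0.137, -0.001], [-0.001, -0.001, -1.0]] [-0.72  0.21  0.35  2.11 -0.1   0.83 -0.18] [-1.63  0.76 -0.22]
[275 150  16  30 236] ((282.5, 164.5), (29.0, 15.0), 90.0)
[[0.4097 0.1822 0.122 ]
 [0.4111 0.1717 0.122 ]
 [0.4126 0.1609 0.122 ]] 0.021507953472974142
tool [[ 0.0473 -0.0001  0.0915]
 [ 0.0366 -0.0001  0.0915]
 [ 0.0258 -0.0001  0.0915]]
```

View pics/w1.png

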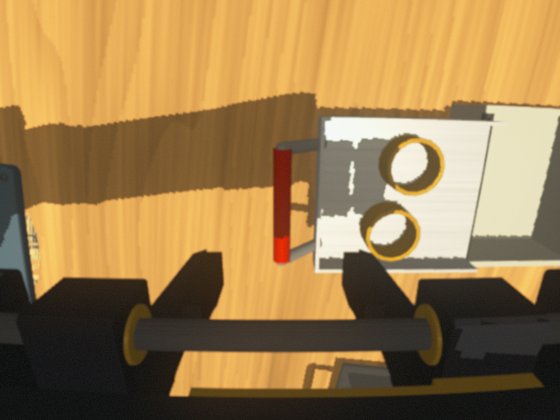

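The bar spans (282,148) to (282,263), midway between the fingers and aligned with them. Its middle is about 3 mm from the tool centre along the bar, and the tray wall is about 28 mm behind it. I'll descend with a narrow opening.

>>> arm_command(dp=[[1,0,10],[2,0,28],[3,0,46],[3,0,60],[3,0,68],[3,0,75],[3,0,82],[3,0,89],[3,0,96],[3,0,102],[3,0,105],[3,0,105]], dr=[[0,0,0],[0,0,0],[0,0,0],[0,0,0],[0,0,0],[0,0,0],[0,0,0],[0,0,0],[0,0,0],[0,0,0],[0,0,0],[0,0,0]], jaw=26)

```text
time_s: 2.55
eef_pos: [0.4155, 0.1408, 0.1084]
eef_rot: [-0.0, 0.655, 0.755, -0.0]
wrist_force: [-0.3, -0.2, 0.4]
grip_width: 0.291
grasp_force: 0.0
```

```bash
python3 - <<'E'
from h import *
cv2.imwrite("pics/s2.png",cv2.resize(grab_frame("side")[140:340,250:520,::-1],None,fx=2.9,fy=2.9))
E
```

```text
(no output)
```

View pics/s2.png

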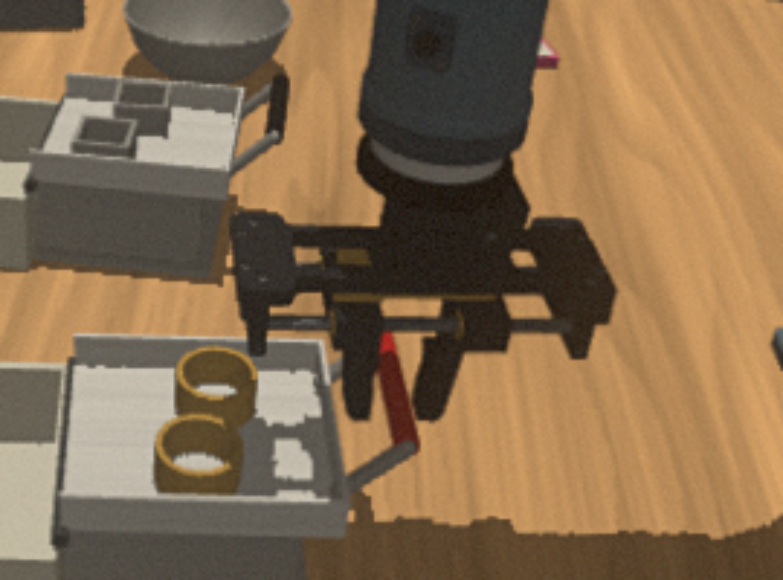

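The bar lies between the two fingers (about (395,390) in the crop) and nothing is touching. I'll close on it.

>>> arm_command(dp=[[0,0,0],[0,0,0],[0,0,0],[0,0,0],[0,0,0]], dr=[[0,0,0],[0,0,0],[0,0,0],[0,0,0],[0,0,0]], jaw=8, grip_force=25)

```text
time_s: 3.1
eef_pos: [0.415, 0.1409, 0.1088]
eef_rot: [-0.0, 0.655, 0.755, -0.0]
wrist_force: [-4.4, -0.1, 6.1]
grip_width: 0.154
grasp_force: 25.0
```

```bash
python3 - <<'E'
import numpy as np
for t in np.arange(0,1.11,.05):
    a=np.arctan2(45,180)+t;r=np.hypot(45,180)
    print(round(t,2),"y",round(180-r*np.cos(a)),"z",round(-(r*np.sin(a)-45)))
E
```

```text
0.0 y 0 z 0
0.05 y 2 z -9
0.1 y 5 z -18
0.15 y 9 z -26
0.2 y 13 z -35
0.25 y 17 z -43
0.3 y 21 z -51
0.35 y 26 z -59
0.4 y 32 z -67
0.45 y 37 z -74
0.5 y 44 z -81
0.55 y 50 z -87
0.6 y 57 z -94
0.65 y 64 z -100
0.7 y 71 z -105
0.75 y 79 z -111
0.8 y 87 z -115
0.85 y 95 z -120
0.9 y 103 z -124
0.95 y 112 z -128
1.0 y 121 z -131
1.05 y 129 z -134
1.1 y 138 z -136
```

>>> arm_command(dp=[[0,1,-4],[0,3,-12],[0,6,-21],[0,9,-26],[0,13,-35],[0,17,-43],[0,21,-51],[0,26,-59],[0,32,-67],[0,37,-74],[0,41,-78],[0,44,-81]], dr=[[0,0,0],[0,0,0],[0,0,0],[0,0,0],[0,0,0],[0,0,0],[0,0,0],[0,0,0],[0,0,0],[0,0,0],[0,0,0],[0,0,0]])

```text
time_s: 4.3
eef_pos: [0.4558, 0.1461, 0.1898]
eef_rot: [-0.002, 0.655, 0.755, -0.003]
wrist_force: [-14.5, -2.4, 7.4]
grip_width: 0.151
grasp_force: 25.0
```

>>> arm_command(dp=[[0,4,-5],[0,9,-10],[0,15,-15],[0,22,-20],[0,29,-25],[0,36,-30],[0,44,-35],[0,52,-39],[0,60,-43],[0,68,-47],[0,75,-50],[0,79,-51]], dr=[[0,0,0],[0,0,0],[0,0,0],[0,0,0],[0,0,0],[0,0,0],[0,0,0],[0,0,0],[0,0,0],[0,0,0],[0,0,0],[0,0,0]])

```text
time_s: 5.5
eef_pos: [0.5386, 0.1569, 0.2425]
eef_rot: [0.001, 0.656, 0.755, 0.0]
wrist_force: [-4.4, -4.7, 7.2]
grip_width: 0.151
grasp_force: 25.0
```

```bash
python3 - <<'E'
from h import *
cv2.imwrite("pics/s3.png",grab_frame("side")[:,:,::-1])
E
```

```text
(no output)
```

View pics/s3.png

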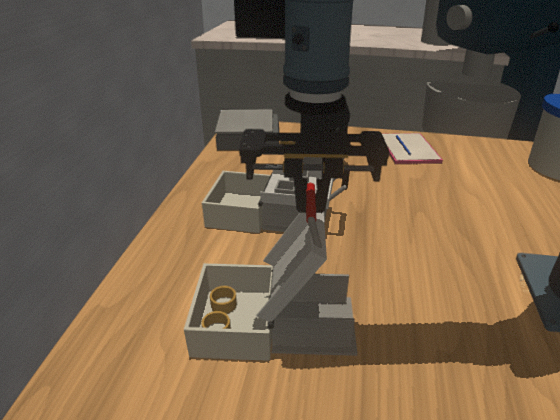

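Both rings lie in the pan, at (222,298) and (215,322), with the tray raised to about 1 rad. I'll lower it slowly along the same arc.

>>> arm_command(dp=[[0,0,0],[0,0,0],[0,-3,1],[0,-8,3],[0,-14,6],[0,-20,9],[0,-26,12],[0,-33,15],[0,-40,19],[0,-46,23],[0,-52,27],[0,-57,30]], dr=[[0,0,0],[0,0,0],[0,0,0],[0,0,0],[0,0,0],[0,0,0],[0,0,0],[0,0,0],[0,0,0],[0,0,0],[0,0,0],[0,0,0]])

```text
time_s: 6.75
eef_pos: [0.4826, 0.1498, 0.2118]
eef_rot: [0.001, 0.655, 0.755, 0.001]
wrist_force: [1.6, -2.4, -0.2]
grip_width: 0.15
grasp_force: 25.0
```

>>> arm_command(dp=[[0,-4,4],[0,-8,8],[0,-12,12],[0,-16,16],[0,-20,19],[0,-24,23],[0,-27,27],[0,-31,31],[0,-34,35],[0,-37,39],[0,-40,42],[0,-42,45]], dr=[[0,0,0],[0,0,0],[0,0,0],[0,0,0],[0,0,0],[0,0,0],[0,0,0],[0,0,0],[0,0,0],[0,0,0],[0,0,0],[0,0,0]])

```text
time_s: 7.95
eef_pos: [0.4404, 0.1446, 0.1657]
eef_rot: [0.001, 0.655, 0.755, 0.001]
wrist_force: [4.1, -1.6, -2.5]
grip_width: 0.15
grasp_force: 25.0
```

>>> arm_command(dp=[[0,-3,5],[0,-6,10],[0,-8,15],[0,-11,21],[0,-13,26],[0,-15,31],[0,-17,36],[0,-19,41],[0,-21,46],[0,-22,50],[0,-23,54],[0,-24,57]], dr=[[0,0,0],[0,0,0],[0,0,0],[0,0,0],[0,0,0],[0,0,0],[0,0,0],[0,0,0],[0,0,0],[0,0,0],[0,0,0],[0,0,0]])

```text
time_s: 9.15
eef_pos: [0.4153, 0.1413, 0.1083]
eef_rot: [-0.0, 0.655, 0.756, -0.0]
wrist_force: [-4.8, 4.2, 0.4]
grip_width: 0.145
grasp_force: 25.0
```

>>> arm_command(dp=[[0,0,0],[0,0,0],[0,0,0]], dr=[[0,0,0],[0,0,0],[0,0,0]])

```text
time_s: 9.45
eef_pos: [0.4154, 0.1414, 0.1086]
eef_rot: [-0.0, 0.655, 0.756, -0.0]
wrist_force: [-3.1, 4.1, 0.5]
grip_width: 0.152
grasp_force: 25.0
```

>>> arm_command(dp=[[0,0,0],[0,0,0],[0,0,0],[0,0,0],[0,0,-3],[0,0,-10],[0,0,-20],[0,0,-32],[0,0,-50],[0,0,-75],[0,0,-95],[0,0,-100]], dr=[[0,0,0],[0,0,0],[0,0,0],[0,0,0],[0,0,0],[0,0,0],[0,0,0],[0,0,0],[0,0,0],[0,0,0],[0,0,0],[0,0,0]], jaw=26)

```text
time_s: 10.65
eef_pos: [0.4171, 0.1415, 0.2114]
eef_rot: [0.001, 0.655, 0.755, 0.002]
wrist_force: [0.7, -0.2, 0.4]
grip_width: 0.293
grasp_force: 0.0
```

```bash
python3 - <<'E'
from h import *
cv2.imwrite("pics/s4.png",grab_frame("side")[:,:,::-1])
E
```

```text
(no output)
```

View pics/s4.png

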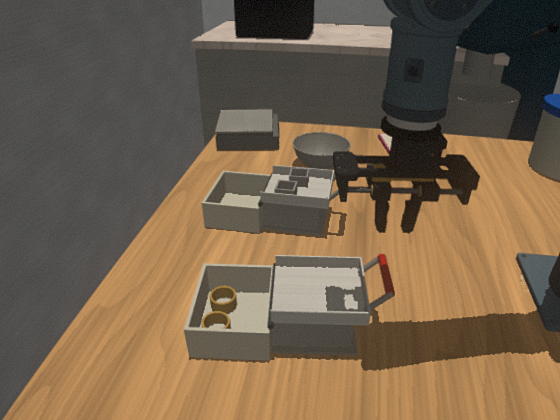

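The red tray is flat again, with its bar back at (386,274). Both rings are in the pan, the gripper is clear, and the black tray is unmoved.

```bash
python3 -c "
from station import *
print(close_job())"
```

```text
the job is handed in; nothing more can be done
None
```

The job is handed in at about 11 s: both round cutters lie in the white pan, the red-handled tray was lowered flat and let go, and the black-handled tray was left untouched; no verdict came back.

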